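Set a magnetic edge guide against a mosaic board

TASK

Lay the steel straightedge on the grey magnetic plate, flush along the mosaic board's edge nearest the robot and centred on it, so that the border tiles can be set against it. Let go of it, then turn the orange selector to the green dot to switch the magnet on, leaving the straightedge where it is. Do not touch the mosaic or push the bowl, jar, brush or terracotta piece aside (20 mm at most), and set the straightedge down and press it gently (under 80 N).

Things in the scene. Friction and masses are not known exactly. Their poses are not given: they have to be found in the camera images.
- guide: Loose straightedge: a plain square steel tube 260 x 25 x 25 mm, about 0.45 kg, with a red grip block in the middle of its top (40 mm along the tube, 18 mm across, 40 mm high, so from 25 to 65 mm above the underside). Starts on the table to the robot's left. Origin: centre of the underside; x along the tube, y across it, z up. Both long sides are alike and either may face the board.
- guide_grip (a point): Centre of the straightedge's red grip block at gripping height, 47 mm above its underside; axes as the straightedge.
- station: Fixed grey steel magnetic plate, 250 mm (its x) x 400 mm (its y) x 14 mm, lying on the table; origin at the centre of its underside, x roughly away from the robot, z up. A dark-brown chipboard mosaic board, 160 (x) x 240 (y) x 18 mm, is fixed on it, centred at x = +35, y = +45 mm; its top is 32 mm above the table. The selector's axis is at x = 0, y = -150 mm.
- board_edge (a point): Middle of the foot of the board's long edge (240 mm) that faces the robot, at the height of the plate's top (14 mm above the table). Axes as the plate: x horizontally into the board, square to the edge; y along the edge; z up. The straightedge's place is the bare plate, 65+ mm deep, on the -x side.
- mosaic: Freshly set mosaic fixed on the board, 105 (x) x 200 (y) mm and about 6 mm high; its top is 38 mm above the table and it begins about 40 mm behind the board's edge nearest the robot. Not to be touched. Origin: centre of its underside; axes as the plate.
- selector (a joint): Angle of the orange selector knob on the black base on the plate, rad, 0 to 2.5, growing clockwise seen from above; stiff enough to stay where it is left. White dot = 0 (magnet off), green dot = 1.571 (magnet on), yellow dot = 2.3. At 0 the knob's raised bar grip lies along the plate's x, with its pointer end towards -x (the robot).
- selector_grip (a point): On the selector's vertical axis, at the height to grip its raised bar. The bar is 46 mm long, 14 mm thick and 32 mm high, its top 7 mm above this point; the knob's round skirt (48 mm across) tops out 23 mm below this point, the base is 72 mm across.
- bowl: Loose orange plastic bowl, 110 mm across, 55 mm high, to the right; bystander. Origin: centre of the underside.
- jar: Loose white adhesive jar with blue cap, 70 mm across, 90 mm high, to the right; bystander. Origin: centre of the underside.
- brush: Loose flat brush, 200 mm long, 42 mm wide, 20 mm high, lying on the table beyond the straightedge; bystander. Origin: about its middle, on the underside. It lies along its x, the handle to -x.
- tile_piece: Loose terracotta tile piece 45 x 45 x 10 mm to the robot's right, before the jar; bystander. Origin: centre of the underside.

How it is judged:
On the way, in this order (a step that is already met when the one before it is completed fails the run):
1. The straightedge lies flat on the plate, flush against the board's edge nearest the robot, centred along it, and is let go (x of guide in the frame of board_edge between -0.0148 and -0.0105 m and y of guide in the frame of board_edge between -0.015 and 0.015 m and z of guide in the frame of board_edge between -0.002 and 0.002 m and angle between the x axis of guide and the y axis of board_edge, either way round below 0.012 rad and angle between guide's own z axis and vertical below 0.03 rad and contact force between the fingers and guide below 0.1 N and linear speed of guide below 0.01 m/s), for 0.3 s.
2. With the straightedge still flush, the selector is turned to the green dot (x of guide in the frame of board_edge between -0.0148 and -0.0105 m and y of guide in the frame of board_edge between -0.015 and 0.015 m and z of guide in the frame of board_edge between -0.002 and 0.002 m and angle between the x axis of guide and the y axis of board_edge, either way round below 0.012 rad and angle between guide's own z axis and vertical below 0.03 rad and value of joint selector between 1.451 and 1.691 rad), for 0.2 s.
At the end, for the whole second after the job is handed in: Straightedge flat on the plate, let go, at rest, along the board's edge nearest the robot: gap at most 2 mm, parallel within 0.012 rad (0.7 degrees), its middle within 15 mm of the edge's middle. Selector at rest at the green dot (1.571 rad, within 0.12 rad) (all of step 2 and contact force between the fingers and guide below 0.1 N and linear speed of guide below 0.01 m/s and velocity of joint selector between -0.05 and 0.05 rad/s); the robot touches nothing.
It fails at once if the fresh mosaic is touched (over 1 N) (contact force between mosaic and anything else above 1 N).
It fails at once if the straightedge is dropped or pressed onto the plate or board with more than 80 N (contact force between guide and station above 80 N).
It fails at once if the bowl, jar, brush or terracotta piece is moved more than 20 mm (distance of any of bowl, jar, brush, tile_piece from where it was at the start of the episode above 0.02 m).
It also fails if it takes over 48 s, if anything falls off the work surface, if the arm or the gripper's body presses on something with over 40 N, if the wrist force passes 120 N, or if a joint passes its speed limit or range.

ROBOT

A 6-joint arm with a two-finger parallel gripper is mounted at the origin on the work surface. World frame = base frame: x ahead of the robot, y to its left, z up, the work surface at z = 0. Lengths are in m, angles in rad, forces in N, time in s.
With the tool pointing down it reaches from about 0.225 to 0.725 m from the base axis. Payload 3.1 kg.
Tool frame: the origin (TCP) lies midway between the tips of the shut fingers; the grasp point (between the pads) lies 19 mm behind it; z points along the fingers, y is the line along which they close (so a half turn about z gives the same grasp; the last joint's range is limited). The gripper opens to 85 mm and grips with 20 to 120 N. Pads are 22 mm wide; open, the fingers measure 114 mm over their backs; the gripper's body (76 mm by 85 mm) begins 54 mm behind the grasp point. The pads swing forward as they close: fully open they stand 13 mm farther back than shut.
Start: joints at [0.992, 0.048, 0.099, 1.622, 0, 1.443], TCP at [0.229, 0.473, 0.231] pointing down, gripper open.
Joint ranges: [-2.91, 2.91], [-0.99, 1.94], [-1.21, 1.42], [-2.12, 2.29], [-1.49, 1.47], [-3.14, 3.14]. Speed limits (rad/s): [2.79, 2.79, 3.14, 3.14, 3.14, 3.14].

INTERFACE

Orientations are given as a unit quaternion [w, x, y, z].
In Python, from rig import r gives the robot as it stands. The module is installed in compiled form; this text tells all that it offers.
- The arm moves only by the tool jog_arm, never from a script. Its argument "increments" is a list of rows, each a list of 5 numbers: the shift along the tool's x, y, z normalised to -1 to 1, where 1 is 0.12 m, then the turn about the tool's z normalised to -1 to 1, where 1 is 0.5 rad, then the opening, from 0 (shut) to 1 (fully open). A call has 1 to 8 rows; each row is the pose to reach, as a shift and turn from the pose commanded when the call began, along the tool's axes at that moment; what a row does not reach only later rows make up. A row lasts 1/10 s, in which the tool goes at most 50 mm and 8.59 degrees, less where a joint would pass 70% of its speed; a pose out of reach is approached as far as the arm can. A call with a number of a shift or a turn outside -1 to 1 is refused whole. A call with a gripper value outside its range is refused whole. The fingers move at their own pace and stop on an object; the grip force is fixed at half the most. Time passes only in rows, so rows that repeat a pose let the fingers close. It gives the time, the measured TCP pose, the force, the opening and the grip force at its end, in the units of the state.
- r.sense(): the state, without advancing time (a new reading comes with each control period).
- r.snapshot(name): name is "side" or "top"; returns (picture, depth): 420x560x3 uint8, red, green, blue; 420x560 float32, m along the optical axis (not along the pixel's ray), 0 where there is no reading.
- r.calibration(name): a dict with "fx", "fy", "cx", "cy" (pixels), "cam_to_world" (4x4, takes a point from camera to world coordinates). Camera axes: x right, y down, z forward; pixel columns grow to the right and rows downward; lengths in m; the calibration is good to about 2 mm. A picture is of the moment at which its call begins. calibration takes no time and is no camera call.
- r.hand_in(): hands the job in; it is judged then, once.
The state is a dict: "t": time; "q": joint angles; "qvel": joint speeds; "joint_efforts": joint torques, N m; "ee_pos": TCP position; "orientation": TCP orientation; "contact_force": force on the tool from outside, world axes, zero at the start; "moment": the same for the moment, N m; "finger_gap": finger opening in m; "grip_force": force on a finger pad.
Only numpy, scipy, OpenCV 4.12 (cv2) and the standard library are available. Lean on these libraries where they do the work, as an engineer would, in place of code of your own. Each camera call takes 0.05 s, during which the arm holds its last target. There are 200 camera calls.

## Working session

There is one attempt and no reset: what is moved stays moved. The work goes in short steps, Python scripts to look and compute and a tool call to move; the robot and the scene stay as the last step left them, time stands still between calls to the robot, and variables do not carry over. Pictures are saved under pics/ and viewed, at most 10 in all, crops included, and the job is handed in when it is done.

Besides the shell and the picture viewer there is one more tool, called in YAML: its name, and indented under it one key for each argument. jog_arm: Moves the arm, as the interface text tells. Its arguments: {"type":"object","properties":{"increments":{"type":"array"}},"required":["increments"]}

```bash
mkdir -p pics; ls
python3 - <<'E'
from rig import r
import cv2,numpy as np
for n in("top","side"):
    p,d=r.snapshot(n); cv2.imwrite(f"pics/{n}0.png",p[:,:,::-1]); np.savez(f"{n}0.npz",p=p,d=d)
    c=r.calibration(n); print(n,c["fx"],c["cx"],c["cy"],np.round(c["cam_to_world"],3).tolist())
s=r.sense();print({k:np.round(v,3).tolist() for k,v in s.items()})
E
```

```text
pics
top 399.9289514223676 270.89852689432144 204.70045152287864 [[-0.018, -0.999, 0.04, 0.479], [-0.999, 0.019, 0.029, -0.085], [-0.03, -0.04, -0.999, 0.981], [0.0, 0.0, 0.0, 1.0]]
side 426.0698167681358 278.0976670451719 203.93843303206165 [[0.932, -0.254, 0.259, 0.245], [-0.363, -0.642, 0.675, -0.782], [-0.005, -0.723, -0.69, 0.775], [0.0, 0.0, 0.0, 1.0]]
{'t': 0.1, 'q': [0.992, 0.049, 0.098, 1.622, -0.0, 1.443], 'qvel': [0.001, -0.002, 0.005, -0.001, 0.0, 0.0], 'joint_efforts': [0.003, -33.985, 32.093, 0.016, -0.0, 0.0], 'ee_pos': [0.228, 0.472, 0.23], 'orientation': [-0.0, 0.223, 0.975, -0.001], 'contact_force': [0.908, 0.296, 0.123], 'moment': [0.006, 0.019, -0.03], 'grip_force': 0.0, 'finger_gap': 0.085}
```

View pics/top0.png

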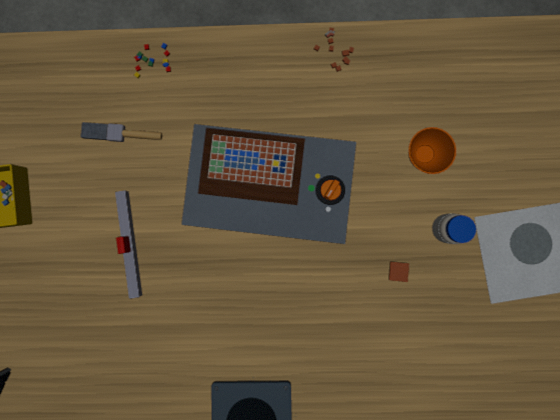

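View pics/side0.png

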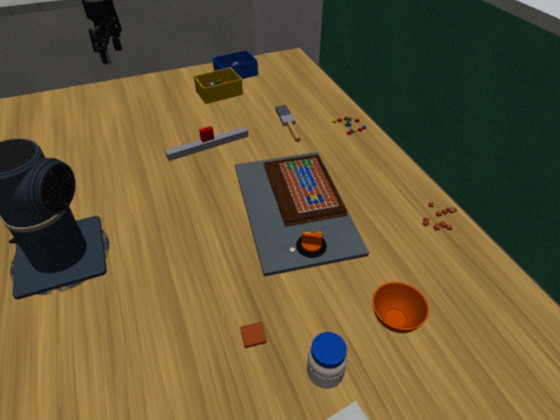

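The top view shows the guide at the left, its red grip at about (123,244) and its ends at (122,192) and (134,297). The board corners are at about (207,128), (304,138), (298,204) and (199,193). The plate is grey, and the knob is at (330,189) with its white dot at (328,209) and green dot at (310,189). The side view shows the same layout with nothing between the guide and the plate.

```bash
cat > h.py <<'E'
import cv2,numpy as np
from rig import r
def load(n,tag=None):
    if tag: z=np.load(f"{n}{tag}.npz"); return z["p"],z["d"]
    return r.snapshot(n)
def ray(n,uv,z):
    c=r.calibration(n);M=np.array(c["cam_to_world"])
    uv=np.atleast_2d(uv).astype(float)
    d=np.c_[(uv[:,0]-c["cx"])/c["fx"],(uv[:,1]-c["cy"])/c["fy"],np.ones(len(uv))]@M[:3,:3].T
    return M[:3,3]+d*((z-M[2,3])/d[:,2])[:,None]
def cloud(n,d):
    c=r.calibration(n);M=np.array(c["cam_to_world"]);v,u=np.indices(d.shape)
    return np.stack([(u-c["cx"])/c["fx"]*d,(v-c["cy"])/c["fy"]*d,d],-1)@M[:3,:3].T+M[:3,3]
def biggest(m,roi):
    x0,y0,x1,y1=roi;k=np.zeros(m.shape,np.uint8);k[y0:y1,x0:x1]=m[y0:y1,x0:x1]
    c=max(cv2.findContours(k,cv2.RETR_EXTERNAL,cv2.CHAIN_APPROX_NONE)[0],key=cv2.contourArea)
    return c
def rect(n,c,z):
    w=ray(n,c[:,0],z)[:,:2].astype(np.float32)
    (cx,cy),(a,b),t=cv2.minAreaRect(w)
    if a<b:a,b,t=b,a,t+90
    return np.round([cx,cy,a,b,(t+90)%180-90],4)
E
cat > m.py <<'E'
from h import *
p,d=load("top","0");hsv=cv2.cvtColor(p,cv2.COLOR_RGB2HSV);P=cloud("top",d)
for nm,(u,v) in dict(guide=(126,215),guide2=(132,280),grip=(123,244),plate=(250,220),board=(250,198),dark=(203,170),mos=(250,160),knob=(331,188),base=(318,195),white=(328,209),green=(310,189),table=(60,300)).items():
    print(nm,hsv[v,u],p[v,u],np.round(P[v,u],3))
E
python3 m.py
python3 - <<'E'
import cv2
a=cv2.imread("pics/top0.png")
x=cv2.resize(a[160:225,290:370],None,fx=7,fy=7,interpolation=cv2.INTER_NEAREST)
cv2.imwrite("pics/k0.png",x)
E
```

```text
guide [117  26 108] [ 97  98 108] [0.5   0.294 0.025]
guide2 [118  29 106] [ 94  95 106] [0.343 0.28  0.025]
grip [  1 218 102] [102  18  15] [0.432 0.287 0.062]
plate [104  39  72] [61 67 72] [ 0.482 -0.005  0.015]
board [ 13 176  45] [45 27 14] [ 0.535 -0.007  0.028]
dark [  8 136  43] [43 26 20] [0.604 0.104 0.034]
mos [108 127  88] [44 62 88] [ 0.625 -0.009  0.037]
knob [ 14 223 142] [142  75  18] [ 0.553 -0.197  0.058]
base [105  21  24] [22 23 24] [ 0.54  -0.17   0.018]
white [103  15 150] [141 146 150] [ 0.506 -0.194  0.019]
green [ 68 189 104] [ 27 104  47] [ 0.555 -0.152  0.014]
table [ 18 115 106] [106  87  58] [ 0.293  0.47  -0.   ]
```

View pics/k0.png

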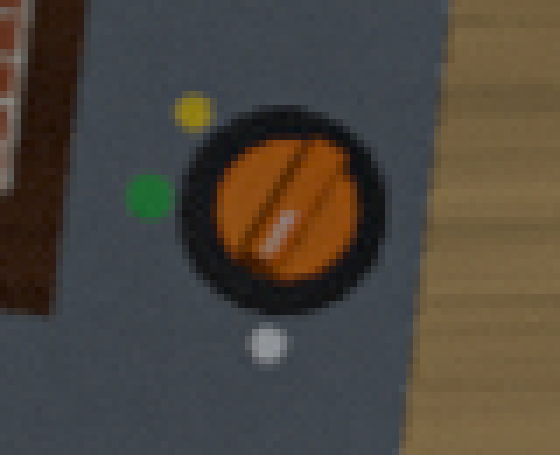

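The crop shows the knob centred at about (331,190) with its bar slanted. The pointer (white mark) is down-left, roughly 0.4 rad clockwise from the white dot.

```bash
cat > m2.py <<'E'
from h import *
import sys
p,d=load("top","0");hsv=cv2.cvtColor(p,cv2.COLOR_RGB2HSV).astype(int);H,S,V=hsv[...,0],hsv[...,1],hsv[...,2];P=cloud("top",d)
red=((H<6)|(H>174))&(S>150)
table=(H>10)&(H<28)&(S>60)&(V>60)
g=(S<50)&(V>80)&(H>100)&(H<140)
print("guide",rect("top",biggest((g|red).astype(np.uint8),(105,180,150,310)),.025), "tube only",rect("top",biggest(g.astype(np.uint8),(105,252,150,310)),.025))
print("grip",rect("top",biggest((red&(P[...,2]>.055)).astype(np.uint8),(105,230,145,260)),.065))
kn=((~table)).astype(np.uint8)
print("plate",rect("top",biggest(kn,(170,110,370,255)),.014))
bd=(~((S<75)&(H>95)&(H<125)&(V>50))&~table).astype(np.uint8)
c=biggest(bd,(190,118,306,215));print("board",rect("top",c,.032),cv2.boundingRect(c))
# near edge of board by line fit: for columns last dark row before plate
pts=[]
for u in range(206,294):
    col=V[185:225,u].astype(float); k=np.argmax(np.diff(cv2.GaussianBlur(col.reshape(-1,1),(1,3),0).ravel())); 
    lo,hi=col[:k-2].mean(),col[k+3:k+10].mean(); m=(lo+hi)/2
    j=next((i for i in range(max(k-3,0),k+4) if col[i]<=m<col[i+1]),None)
    if j is not None: pts.append((u,185+j+(m-col[j])/(col[j+1]-col[j])))
for z in (.014,.032):
    w=ray("top",pts,z)[:,:2];vx,vy,x0,y0=cv2.fitLine(w.astype(np.float32),cv2.DIST_HUBER,0,.001,.001).ravel()
    n=np.array([-vy,vx]);print("edge z",z,"ang deg",np.degrees(np.arctan2(vx,-vy))," pt",x0,y0,"rms",np.std((w-[x0,y0])@n))
base=((V<45)&(S<90)).astype(np.uint8)
org=((H>5)&(H<20)&(S>180)&(V>60)).astype(np.uint8)
(b,rad)=cv2.minEnclosingCircle(biggest(org,(305,165,355,215)));print("skirt px",b,rad,"w",ray("top",b,.04))
(b,rad)=cv2.minEnclosingCircle(biggest((base|org),(312,172,350,207)));print("base px",b,rad,"w",ray("top",b,.03))
for nm,k in(("white",(S<40)&(V>110)),("green",(H>55)&(H<80)&(S>120)),("yellow",(H>20)&(H<32)&(S>150))):
    roi=(322,203,335,216) if nm=="white" else (303,180,316,197) if nm=="green" else (312,172,323,181)
    c=biggest(k.astype(np.uint8),roi).mean((0,1));print(nm,c,ray("top",c,.014)[0])
k=(P[180:200,318:345,2]>.053)|0;print(k.sum())
bar=((P[...,2]>.052)&(P[...,2]<.075)).astype(np.uint8);print("bar",rect("top",biggest(bar,(315,172,347,207)),.064))
print(np.round(P[178:202:3,318:345:3,2]*1000))
E
python3 m2.py
```

```text
guide [0.4297 0.2984 0.2575 0.037  7.4133] tube only [0.3565 0.2824 0.1083 0.024  7.7211]
grip [0.4305 0.2908 0.0372 0.0185 8.0721]
plate [ 5.71800e-01 -5.11000e-02  3.98900e-01  2.49000e-01  8.23067e+01]
board [ 6.12100e-01 -1.13000e-02  2.41800e-01  1.61800e-01  8.22976e+01] (198, 128, 108, 77)
edge z 0.014 ang deg 172.30852  pt 0.53353447 0.004969713 rms 0.0003925710689307088
edge z 0.032 ang deg 172.30852  pt 0.5325281 0.003293147 rms 0.00038526714074321153
skirt px (330.75, 188.75) 10.753006935119629 w [[ 0.55241749 -0.19876492  0.04      ]]
base px (329.978271484375, 189.61593627929688) 14.755200386047363 w [[ 0.55116801 -0.19809826  0.03      ]]
white [327.66666667 208.66666667] [ 0.50646299 -0.19337022  0.014     ]
green [310.70588235 187.64705882] [ 0.55807012 -0.15368554  0.014     ]
yellow [317.  175.5] [ 0.58723725 -0.16951423  0.014     ]
118
bar [ 5.51400e-01 -1.97500e-01  4.45000e-02  1.40000e-02 -3.27269e+01]
[[12. 18. 17. 19. 22. 21. 17. 18. 16.]
 [21. 19. 18. 29. 32. 55. 58. 20. 15.]
 [21. 17. 27. 28. 34. 60. 59. 21. 20.]
 [20. 29. 29. 28. 57. 58. 27. 25. 19.]
 [19. 31. 28. 56. 58. 58. 27. 30. 21.]
 [22. 29. 28. 58. 59. 29. 27. 26. 20.]
 [21. 21. 41. 58. 58. 28. 27. 21. 22.]
 [15. 19. 21. 22. 28. 20. 23. 21. 14.]]
```

```bash
cat > go.py <<'E'
import sys,numpy as np
from rig import r
from scipy.spatial.transform import Rotation as R
# target x y z and world angle (deg) of tool y line -> normalised shift/turn
s=r.sense();w,a,b,c=s["orientation"];M=R.from_quat([a,b,c,w]).as_matrix()
x,y,z,yaw=map(float,sys.argv[1:5])
d=M.T@(np.array([x,y,z])-s["ee_pos"])/.12
now=np.degrees(np.arctan2(M[1,1],M[0,1]));t=(yaw-now+90)%180-90
if len(sys.argv)>5:t=yaw-now
print("units",np.round(d,3),"turn",round(-np.radians(t)/.5,3),"toolyaw",round(now,2),"tilt",np.round(M[:,2],4),"pos",np.round(s["ee_pos"],4),"F",np.round(s["contact_force"],1),"gap",round(float(s["finger_gap"]),4),"t",s["t"],"q6",np.round(s["q"][5],2))
E
python3 go.py .4308 .2913 .23 97.6
```

```text
units [-2.174 -0.621  0.003] turn -1.167 toolyaw 64.17 tilt [-0.0011 -0.0018 -1.    ] pos [0.2285 0.4721 0.2302] F [0.9 0.3 0.1] gap 0.0855 t 0.1 q6 1.44
```

jog_arm:
  increments:
    - [-0.35,-0.1,0,-0.25,1]
    - [-0.7,-0.2,0,-0.5,1]
    - [-1,-0.29,0,-0.75,1]
    - [-1,-0.29,0,-1,1]
    - [-1,-0.29,0,-1,1]

```text
t: 0.6
ee_pos: [0.3221, 0.388, 0.2307]
orientation: [-0.001, -0.023, 1.0, -0.0]
contact_force: [-0.6, -0.3, 0.0]
finger_gap: 0.0856
grip_force: 0.0
```

```bash
python3 go.py .4308 .2913 .13 97.6
```

```text
units [-0.868 -0.846  0.839] turn -0.172 toolyaw 92.67 tilt [-1.1e-03 -7.0e-04 -1.0e+00] pos [0.3221 0.388  0.2307] F [-0.6 -0.3  0. ] gap 0.0856 t 0.6 q6 0.7
```

jog_arm:
  increments:
    - [-0.3,-0.3,0,-0.17,1]
    - [-0.6,-0.6,0.2,-0.17,1]
    - [-0.87,-0.85,0.5,-0.17,1]
    - [-0.87,-0.85,0.84,-0.17,1]
    - [-0.87,-0.85,0.84,-0.17,1]
    - [-0.87,-0.85,0.84,-0.17,1]

```text
t: 1.2
ee_pos: [0.4289, 0.2919, 0.1287]
orientation: [-0.002, -0.066, 0.998, -0.001]
contact_force: [0.7, -0.2, 0.8]
finger_gap: 0.0854
grip_force: 0.0
```

```bash
python3 go.py .4308 .2913 .030 97.6
```

```text
units [-0.019 -0.007  0.823] turn 0.001 toolyaw 97.62 tilt [-0.0048 -0.0017 -1.    ] pos [0.4289 0.2919 0.1287] F [ 0.7 -0.2  0.8] gap 0.0854 t 1.2 q6 0.33
```

jog_arm:
  increments:
    - [-0.015,0,0.3,0,1]
    - [-0.015,0,0.6,0,1]
    - [-0.015,0,0.8,0,1]
    - [-0.015,0,0.82,0,1]
    - [-0.015,0,0.82,0,0.5]
    - [-0.015,0,0.82,0,0.2]
    - [-0.015,0,0.82,0,0]
    - [-0.015,0,0.82,0,0]

```text
t: 2.0
ee_pos: [0.434, 0.2932, 0.0341]
orientation: [0.002, -0.067, 0.998, 0.001]
contact_force: [-0.2, 0.9, -0.0]
finger_gap: 0.0285
grip_force: 0.0
```

jog_arm:
  increments:
    - [0,0,0,0,0]
    - [0,0,0,0,0]
    - [0,0,0,0,0]

```text
t: 2.3
ee_pos: [0.4336, 0.2932, 0.0335]
orientation: [0.001, -0.067, 0.998, 0.001]
contact_force: [-1.3, 1.9, 6.4]
finger_gap: 0.0171
grip_force: 59.9
```

```bash
python3 go.py .4308 .2913 .030 97.6
```

```text
units [ 0.025 -0.013  0.029] turn 0.003 toolyaw 97.69 tilt [ 0.002   0.0018 -1.    ] pos [0.4336 0.2932 0.0335] F [-1.3  1.9  6.4] gap 0.0171 t 2.3 q6 0.33
```

jog_arm:
  increments:
    - [0,0,-0.15,0,0]
    - [0,0,-0.4,0,0]
    - [0,0,-0.7,0,0]
    - [0,0,-0.95,0,0]
    - [0,0,-0.95,0,0]

```text
t: 2.8
ee_pos: [0.4349, 0.2933, 0.1495]
orientation: [0.003, -0.067, 0.998, 0.001]
contact_force: [1.0, -0.3, -4.6]
finger_gap: 0.0172
grip_force: 59.4
```

```bash
python3 go.py .503 .0065 .15 172.3
```

```text
units [-0.243 -2.444 -0.007] turn -2.605 toolyaw 97.68 tilt [ 0.0062  0.0026 -1.    ] pos [0.4349 0.2933 0.1495] F [ 1.  -0.3 -4.6] gap 0.0172 t 2.8 q6 0.33
```

jog_arm:
  increments:
    - [-0.02,-0.12,0,-0.14,0]
    - [-0.04,-0.3,0,-0.3,0]
    - [-0.06,-0.5,0,-0.5,0]
    - [-0.08,-0.7,0,-0.7,0]
    - [-0.1,-0.9,0,-0.9,0]
    - [-0.1,-1,0,-1,0]
    - [-0.1,-1,0,-1,0]

```text
t: 3.5
ee_pos: [0.4589, 0.173, 0.1423]
orientation: [-0.003, -0.31, 0.951, -0.0]
contact_force: [-0.2, 0.6, -5.5]
finger_gap: 0.0173
grip_force: 59.5
```

```bash
python3 go.py .503 .0065 .15 172.3
```

```text
units [ 0.523 -1.337 -0.063] turn -1.61 toolyaw 126.18 tilt [-0.006  -0.0023 -1.    ] pos [0.4589 0.173  0.1423] F [-0.2  0.6 -5.5] gap 0.0173 t 3.5 q6 -0.41
```

jog_arm:
  increments:
    - [0.05,-0.15,0,-0.15,0]
    - [0.12,-0.3,-0.02,-0.3,0]
    - [0.2,-0.5,-0.04,-0.5,0]
    - [0.28,-0.7,-0.06,-0.7,0]
    - [0.36,-0.9,-0.06,-0.9,0]
    - [0.4,-1,-0.06,-1,0]
    - [0.4,-1,-0.06,-1,0]

```text
t: 4.2
ee_pos: [0.4923, 0.0491, 0.1509]
orientation: [-0.002, -0.536, 0.844, 0.001]
contact_force: [-0.6, 1.4, -3.6]
finger_gap: 0.0172
grip_force: 59.8
```

```bash
python3 go.py .503 .0065 .15 172.3
```

```text
units [ 0.283 -0.232  0.007] turn -0.61 toolyaw 154.81 tilt [-3.6e-03 -1.0e-04 -1.0e+00] pos [0.4923 0.0491 0.1509] F [-0.6  1.4 -3.6] gap 0.0172 t 4.2 q6 -1.17
```

jog_arm:
  increments:
    - [0.1,-0.08,0,-0.2,0]
    - [0.2,-0.16,0,-0.4,0]
    - [0.28,-0.23,0,-0.61,0]
    - [0.28,-0.23,0,-0.61,0]
    - [0.28,-0.23,0,-0.61,0]
    - [0.28,-0.23,0,-0.61,0]

```text
t: 4.8
ee_pos: [0.5032, 0.0092, 0.1526]
orientation: [-0.0, -0.659, 0.752, 0.001]
contact_force: [0.2, -0.1, -5.2]
finger_gap: 0.0177
grip_force: 59.8
```

```bash
python3 go.py .503 .0065 .065 172.3
python3 - <<'E'
from h import *
for n in("top","side"):
    p,d=r.snapshot(n); cv2.imwrite(f"pics/{n}1.png",p[:,:,::-1]); np.savez(f"{n}1.npz",p=p,d=d)
E
```

```text
units [ 0.023 -0.002  0.73 ] turn 0.004 toolyaw 172.43 tilt [-0.0014  0.001  -1.    ] pos [0.5032 0.0092 0.1526] F [ 0.2 -0.1 -5.2] gap 0.0177 t 4.8 q6 -1.55
```

View pics/top1.png

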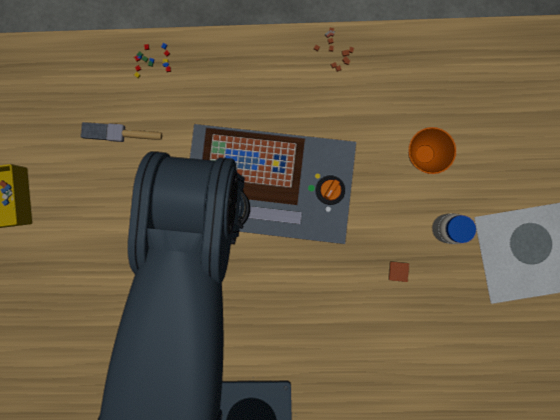

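View pics/side1.png

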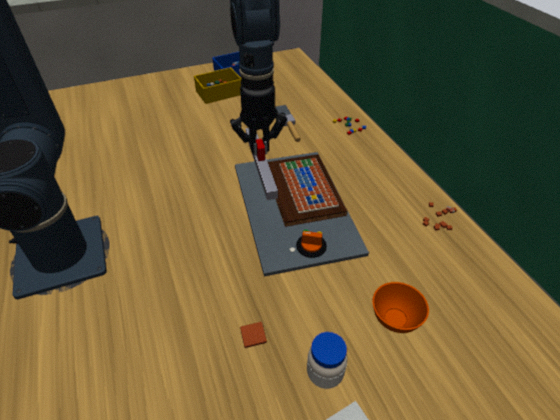

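The top view shows the arm hiding the left half of the guide, with its right part visible at (250–301, 206–223). The side view shows the guide held at (265,175), above the bare plate in front of the board.

Run:
```python
from h import *
p,d=load("top","1");hsv=cv2.cvtColor(p,cv2.COLOR_RGB2HSV).astype(int);P=cloud("top",d)
k=((P[...,2]>.12)&(P[...,2]<.17)).astype(np.uint8)
c=biggest(k,(252,200,310,230));m=np.zeros_like(k);cv2.drawContours(m,[c],-1,1,-1);m=cv2.erode(m,np.ones((5,5)))>0
Q=P[m];z=np.median(Q[:,2]);A=np.c_[Q[:,:2]-Q[:,:2].mean(0),np.ones(len(Q))]
print("z",z,"plane",np.linalg.lstsq(A,Q[:,2],rcond=None)[0])
R=rect("top",c,z);print(R)
a=np.radians(R[4]);u=np.array([np.cos(a),np.sin(a)])*np.sign(-np.sin(a));end=R[:2]+u*R[2]/2
print("end",end,"centre",end-u*.13,"tcp",r.sense()["ee_pos"])
# brightness-based edges of top face
V=hsv[...,2].astype(float)
```

```text
z 0.1441737315674852 plane [-1.24980952  0.11202781  0.14665289]
[ 4.92000e-01 -7.02000e-02  1.02700e-01  2.50000e-02  8.22908e+01]
end [ 0.48511164 -0.12108588] centre [0.50255053 0.00773914] tcp [0.5034987  0.00884662 0.15301663]
```

Run:
```python
from h import *
p,d=load("top","1");P=cloud("top",d)
for u in range(252,300,4):
    v=np.arange(200,230);c=P[v,u,2];k=(c>.12)&(c<.17);q=P[v,u][k]; print(u,v[k].min(),v[k].max(),np.round(np.median(q,0)*1000,1))
```

```text
252 207 218 [497.7 -20.5 143.4]
256 207 218 [497.5 -28.9 144.2]
260 207 218 [497.4 -37.3 143.5]
264 208 219 [495.2 -45.6 143.6]
268 208 219 [495.  -54.  143.5]
272 209 220 [492.8 -62.4 143.8]
276 209 220 [492.6 -70.8 144.1]
280 210 221 [490.4 -79.1 144.4]
284 210 221 [490.2 -87.5 144.4]
288 211 222 [488.  -95.8 144.6]
292 211 222 [ 486.8 -104.1  144. ]
296 212 223 [ 485.6 -112.5  144.1]
```

```bash
python3 go.py .5035 .0048 .052 172.3
```

```text
units [ 0.034 -0.005  0.842] turn 0.006 toolyaw 172.46 tilt [-6.e-04  5.e-04 -1.e+00] pos [0.5035 0.0088 0.153 ] F [ 0.  -0.5 -4.8] gap 0.017 t 4.9 q6 -1.56
```

jog_arm:
  increments:
    - [0.03,0,0.2,0,0]
    - [0.03,0,0.4,0,0]
    - [0.03,0,0.6,0,0]
    - [0.03,0,0.75,0,0]
    - [0.03,0,0.84,0,0]
    - [0.03,0,0.84,0,0]
    - [0.03,0,0.84,0,0]

```text
t: 5.6
ee_pos: [0.5038, 0.0045, 0.0531]
orientation: [0.0, -0.659, 0.752, -0.0]
contact_force: [0.6, -0.8, -4.7]
finger_gap: 0.017
grip_force: 59.6
```

```bash
python3 go.py .5035 .0048 .0475 172.3
python3 - <<'E'
from h import *
p,d=r.snapshot("top");np.savez("top2.npz",p=p,d=d);P=cloud("top",d)
k=((P[...,2]>.036)&(P[...,2]<.06)).astype(np.uint8)
c=biggest(k,(252,205,310,230));Z=[]
for u in range(252,296,6):
    q=P[205:232,u];s=q[(q[:,2]>.036)&(q[:,2]<.06)];Z.append(np.round(np.median(s[:,2])*1000,1))
print(Z);R=rect("top",c,np.median(Z)/1000);print(R)
E
```

```text
units [-0.002  0.003  0.047] turn 0.006 toolyaw 172.47 tilt [ 8.e-04 -0.e+00 -1.e+00] pos [0.5038 0.0045 0.0531] F [ 0.6 -0.8 -4.7] gap 0.017 t 5.6 q6 -1.56
[np.float64(nan), np.float64(44.7), np.float64(45.1), np.float64(45.9), np.float64(44.4), np.float64(45.3), np.float64(44.9), np.float64(43.7)]
[nan nan  0.  0.  0.]
  return _methods._mean(a, axis=axis, dtype=dtype,
  ret = ret.dtype.type(ret / rcount)
```

jog_arm:
  increments:
    - [0,0,0.015,0,0]
    - [0,0,0.03,0,0]
    - [0,0,0.04,0,0]
    - [0,0,0.04,0,0]
    - [0,0,0.04,0,0]

```text
t: 6.15
ee_pos: [0.5034, 0.0043, 0.0478]
orientation: [0.0, -0.659, 0.752, 0.0]
contact_force: [0.7, 0.1, -5.0]
finger_gap: 0.0171
grip_force: 59.7
```

jog_arm:
  increments:
    - [0,0,0.005,0,0]
    - [0,0,0.01,0,0]
    - [0,0,0.01,0,0]

```text
t: 6.45
ee_pos: [0.5035, 0.0043, 0.0475]
orientation: [0.0, -0.659, 0.752, -0.0]
contact_force: [-2.1, -0.7, 1.9]
finger_gap: 0.0172
grip_force: 60.7
```

jog_arm:
  increments:
    - [0,-0.03,0,0,0]
    - [0,-0.06,0,0,0]
    - [0,-0.09,0,0,0]
    - [0,-0.12,0,0,0]
    - [0,-0.12,0,0,0]

```text
t: 6.95
ee_pos: [0.5172, 0.0027, 0.0476]
orientation: [-0.0, -0.659, 0.752, 0.001]
contact_force: [-4.8, -0.3, 4.5]
finger_gap: 0.0171
grip_force: 61.3
```

```bash
python3 go.py .5201 .002 .0475 172.3
```

```text
units [ 0.003 -0.025  0.   ] turn 0.006 toolyaw 172.47 tilt [-1.1e-03  5.0e-04 -1.0e+00] pos [0.5172 0.0027 0.0476] F [-4.8 -0.3  4.5] gap 0.0171 t 6.95 q6 -1.56
```

jog_arm:
  increments:
    - [0,-0.01,0,0,0]
    - [0,-0.02,0,0,0]
    - [0,-0.025,0,0,0]
    - [0,-0.025,0,0,0]

```text
t: 7.35
ee_pos: [0.5193, 0.0025, 0.0476]
orientation: [-0.001, -0.659, 0.752, 0.001]
contact_force: [-6.8, -0.0, 7.0]
finger_gap: 0.0173
grip_force: 61.4
```

jog_arm:
  increments:
    - [0,-0.005,0,0,0]
    - [0,-0.01,0,0,0]
    - [0,-0.01,0,0,0]

```text
t: 7.65
ee_pos: [0.5204, 0.0023, 0.0476]
orientation: [-0.001, -0.659, 0.752, 0.001]
contact_force: [-7.0, 0.9, 6.4]
finger_gap: 0.0173
grip_force: 61.4
```

jog_arm:
  increments:
    - [0,-0.005,0,0,0]
    - [0,-0.01,0,0,0]
    - [0,-0.01,0,0,0]

```text
t: 7.95
ee_pos: [0.5216, 0.0021, 0.0476]
orientation: [-0.001, -0.659, 0.752, 0.001]
contact_force: [-7.4, 0.8, 6.1]
finger_gap: 0.0169
grip_force: 61.4
```

jog_arm:
  increments:
    - [0,-0.005,0,0,0]
    - [0,-0.008,0,0,0]
    - [0,-0.008,0,0,0]

```text
t: 8.25
ee_pos: [0.5218, 0.0022, 0.0476]
orientation: [-0.001, -0.659, 0.752, 0.002]
contact_force: [-8.2, 1.4, 7.6]
finger_gap: 0.0173
grip_force: 61.6
```

jog_arm:
  increments:
    - [0,-0.005,0,0,0]
    - [0,-0.01,0,0,0]
    - [0,-0.01,0,0,0]

```text
t: 8.55
ee_pos: [0.5219, 0.0021, 0.0476]
orientation: [-0.002, -0.659, 0.752, 0.003]
contact_force: [-11.2, 0.9, 10.6]
finger_gap: 0.0174
grip_force: 61.9
```

```bash
python3 go.py .5201 .002 .0475 172.3
python3 - <<'E'
from h import *
p,d=r.snapshot("top");np.savez("top3.npz",p=p,d=d);cv2.imwrite("pics/c3.png",cv2.resize(p[170:235,230:325,::-1],None,fx=7,fy=7,interpolation=cv2.INTER_CUBIC))
E
```

```text
units [0.003 0.015 0.001] turn 0.006 toolyaw 172.47 tilt [-0.0064  0.0011 -1.    ] pos [0.5219 0.0021 0.0476] F [-11.2   0.9  10.6] gap 0.0174 t 8.55 q6 -1.56
```

View pics/c3.png

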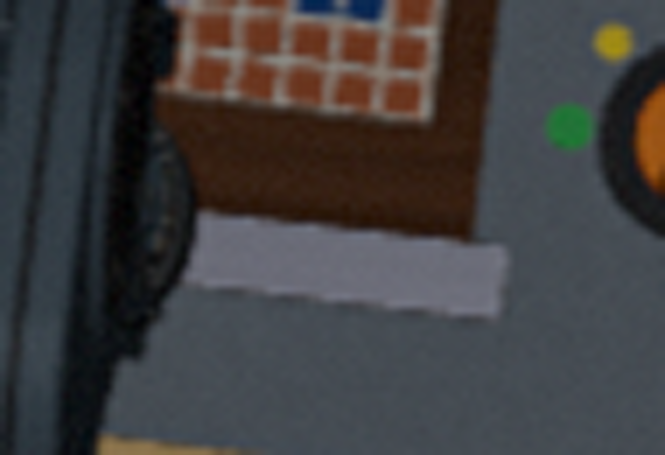

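The crop shows the straightedge lying against the board's edge with no visible gap. It overhangs the right corner by about 10 mm, as expected when centred. Next I release it.

jog_arm:
  increments:
    - [0,0.008,0,0,0]
    - [0,0.008,0,0,0.15]
    - [0,0.008,0,0,0.3]
    - [0,0.008,0,0,0.4]
    - [0,0.008,0,0,0.45]
    - [0,0.008,0,0,0.45]
    - [0,0.008,0,0,0.45]

```text
t: 9.3
ee_pos: [0.5245, 0.0015, 0.0466]
orientation: [0.0, -0.659, 0.752, -0.0]
contact_force: [-0.4, -0.1, 0.7]
finger_gap: 0.0383
grip_force: 0.0
```

jog_arm:
  increments:
    - [0,0,0,0,0.45]
    - [0,0,0,0,0.45]
    - [0,0,0,0,0.45]
    - [0,0,-0.1,0,0.45]
    - [0,0,-0.3,0,0.45]
    - [0,0,-0.6,0,0.45]
    - [0,0,-0.9,0,0.45]
    - [0,0,-0.9,0,0.45]

```text
t: 10.1
ee_pos: [0.5283, 0.0011, 0.1622]
orientation: [0.004, -0.659, 0.752, -0.005]
contact_force: [-0.3, 0.4, 0.6]
finger_gap: 0.0384
grip_force: 0.0
```

```bash
python3 go.py .5515 -.199 .13 147.7
```

```text
units [ 1.628 -0.407  0.274] turn 0.864 toolyaw 172.46 tilt [ 0.0127 -0.0016 -0.9999] pos [0.5283 0.0011 0.1622] F [-0.3  0.4  0.6] gap 0.0384 t 10.1 q6 -1.56
```

jog_arm:
  increments:
    - [0.2,-0.05,0,0.15,0.45]
    - [0.4,-0.1,0,0.4,0.45]
    - [0.6,-0.15,0,0.65,0.45]
    - [0.8,-0.2,0,0.9,0.45]
    - [0.85,-0.2,0,1,0.45]
    - [0.85,-0.2,0,1,0.45]

```text
t: 10.7
ee_pos: [0.5345, -0.1039, 0.1547]
orientation: [0.0, -0.452, 0.892, -0.0]
contact_force: [0.4, 0.3, 0.5]
finger_gap: 0.0383
grip_force: 0.0
```

```bash
python3 go.py .5515 -.199 .15 57.3 1
```

```text
units [ 0.555 -0.583  0.04 ] turn 3.016 toolyaw 143.71 tilt [ 1.e-04 -2.e-04 -1.e+00] pos [ 0.5345 -0.1039  0.1547] F [0.4 0.3 0.5] gap 0.0383 t 10.7 q6 -1.25
```

jog_arm:
  increments:
    - [0.2,-0.2,0,0.25,0.45]
    - [0.4,-0.4,0,0.5,0.45]
    - [0.55,-0.58,0,0.75,0.45]
    - [0.55,-0.58,0,1,0.45]

```text
t: 11.1
ee_pos: [0.5524, -0.1997, 0.1544]
orientation: [0.0, -0.215, 0.977, -0.001]
contact_force: [-0.8, 0.8, 0.1]
finger_gap: 0.0383
grip_force: 0.0
```

jog_arm:
  increments:
    - [0,0,0,0.25,0.45]
    - [0,0,0,0.5,0.45]
    - [0,0,0,0.75,0.45]
    - [0,0,0,1,0.45]

```text
t: 11.5
ee_pos: [0.5519, -0.1962, 0.1547]
orientation: [0.0, 0.032, 0.999, 0.0]
contact_force: [0.6, -1.2, 0.2]
finger_gap: 0.0381
grip_force: 0.0
```

jog_arm:
  increments:
    - [0,0,0,0.25,0.45]
    - [0,0,0,0.5,0.45]
    - [0,0,0,0.75,0.45]
    - [0,0,0,1,0.45]
    - [0,0,0,1,0.45]
    - [0,0,0,1,0.45]

```text
t: 12.1
ee_pos: [0.5519, -0.1965, 0.1547]
orientation: [0.0, 0.275, 0.961, 0.0]
contact_force: [-0.4, -0.4, 0.1]
finger_gap: 0.0391
grip_force: 0.0
```

```bash
python3 go.py .5515 -.199 .037 57.3 1;cat > chk.py <<'E'
from h import *
p,d=r.snapshot("top");hsv=cv2.cvtColor(p,cv2.COLOR_RGB2HSV).astype(int);H,S,V=hsv[...,0],hsv[...,1],hsv[...,2];P=cloud("top",d)
cv2.imwrite("pics/chk.png",p[:,:,::-1])
g=((S<60)&(V>80)&(H>100)&(H<150)).astype(np.uint8)
red=((H<6)|(H>174))&(S>150)
c0=np.array([.5325,-.0005]);a=np.radians(-7.7);ex=np.array([np.cos(a),np.sin(a)]);ey=np.array([-ex[1],ex[0]])
for roi in((190,185,243,225),(253,185,310,225)):
    try:
        R=rect("top",biggest(g,roi),.039);v=R[:2]-c0;print(R,"edge frame",np.round([v@ex,v@ey],4))
    except Exception as e: print(e)
E
python3 chk.py
```

```text
units [-0.008 -0.02   0.981] turn 0.028 toolyaw 58.1 tilt [ 1.e-04  1.e-04 -1.e+00] pos [ 0.5519 -0.1965  0.1547] F [-0.4 -0.4  0.1] gap 0.0391 t 12.1 q6 0.1
[5.20700e-01 7.30000e-02 1.24300e-01 9.27000e-02 8.90089e+01] edge frame [-0.0215  0.0713]
[ 5.17600e-01 -8.11000e-02  1.32100e-01  9.19000e-02  8.90089e+01] edge frame [-0.004  -0.0819]
```

View pics/chk.png

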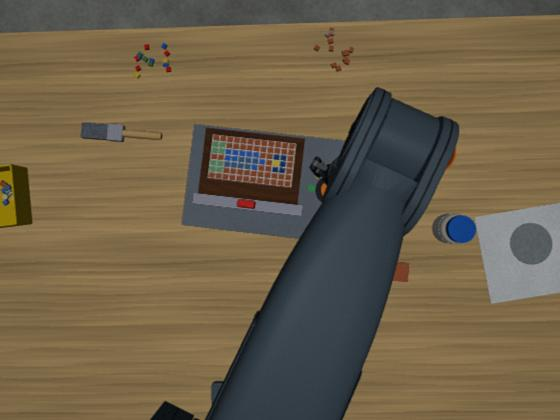

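The view shows the straightedge along the board's near edge from (193,199) to (302,211), its grip at (246,203). The gripper is above the knob. I'll measure the straightedge's gap and angle before gripping the knob.

```bash
sed -i 's/^g=.*/g=((V>86)\&(S<50)\&(P[...,2]>.028)).astype(np.uint8)/' chk.py
cat >> chk.py <<'E'
# upper/lower edges of the tube top by gradient, per column, on z=.039
def edges(us):
    up,lo=[],[]
    for u in us:
        vc=199.2+(u-193)*12/109; col=V[:,u].astype(float)
        a0=int(vc)-10; seg=col[a0:a0+22]; hi=np.median(col[int(vc)-1:int(vc)+3])
        b1=np.median(seg[:4]); b2=np.median(seg[-4:])
        m=(b1+hi)/2;i=max(k for k in range(10) if seg[k]<m<=seg[k+1]);up.append((u,a0+i+(m-seg[i])/(seg[i+1]-seg[i])))
        m=(b2+hi)/2;i=min(k for k in range(9,21) if seg[k]>=m>seg[k+1]);lo.append((u,a0+i+(seg[i]-m)/(seg[i]-seg[i+1])))
    return up,lo
U,L=edges([u for u in range(200,298) if not 232<u<262])
for nm,e in(("up",U),("lo",L)):
    w=ray("top",e,.039)[:,:2];f=cv2.fitLine(w.astype(np.float32),cv2.DIST_HUBER,0,.001,.001).ravel()
    dd=(f[2:]-c0);print(nm,"ang",np.degrees(np.arctan2(f[1],f[0])*1)%180,"x in edge frame at mid",dd@ex - (dd@ey)*((f[:2]@ex)/(f[:2]@ey)))
E
python3 chk.py
```

```text
[5.29800e-01 6.94000e-02 1.20500e-01 2.49000e-02 8.23263e+01] edge frame [-0.012   0.0689]
[ 5.11000e-01 -7.09000e-02  1.15200e-01  2.46000e-02  8.23265e+01] edge frame [-0.0119 -0.0726]
up ang 82.28558 x in edge frame at mid 0.00033690028505947055
lo ang 82.31592 x in edge frame at mid -0.023729167362269998
```

jog_arm:
  increments:
    - [0,-0.02,0.25,0.02,0.45]
    - [0,-0.02,0.5,0.02,0.45]
    - [0,-0.02,0.75,0.02,0.45]
    - [0,-0.02,0.9,0.02,0.45]
    - [0,-0.02,0.98,0.02,0.45]
    - [0,-0.02,0.98,0.02,0.45]
    - [0,-0.02,0.98,0.02,0.45]

```text
t: 12.9
ee_pos: [0.5511, -0.1994, 0.0379]
orientation: [0.001, 0.281, 0.96, -0.0]
contact_force: [-0.1, 0.1, 0.6]
finger_gap: 0.0381
grip_force: 0.0
```

```bash
python3 go.py .5515 -.199 .037 57.3 1
```

```text
units [-0.001  0.004  0.007] turn 0.001 toolyaw 57.33 tilt [ 1.2e-03 -6.0e-04 -1.0e+00] pos [ 0.5511 -0.1994  0.0379] F [-0.1  0.1  0.6] gap 0.0381 t 12.9 q6 0.11
```

jog_arm:
  increments:
    - [0,0,0,0,0.25]
    - [0,0,0,0,0.1]
    - [0,0,0,0,0]
    - [0,0,0,0,0]
    - [0,0,0,0,0]

```text
t: 13.4
ee_pos: [0.552, -0.1994, 0.039]
orientation: [0.002, 0.281, 0.96, 0.0]
contact_force: [0.9, 1.7, 5.6]
finger_gap: 0.0123
grip_force: 62.0
```

```bash
python3 go.py .5515 -.199 .037 -7.7 1
```

```text
units [0.005 0.001 0.017] turn 2.27 toolyaw 57.32 tilt [ 0.0035 -0.001  -1.    ] pos [ 0.552  -0.1994  0.039 ] F [0.9 1.7 5.6] gap 0.0123 t 13.4 q6 0.11
```

jog_arm:
  increments:
    - [0,0,0,0.15,0]
    - [0,0,0,0.3,0]
    - [0,0,0,0.45,0]
    - [0,0,0,0.6,0]
    - [0,0,0,0.75,0]
    - [0,0,0,0.9,0]
    - [0,0,0,1,0]
    - [0,0,0,1,0]

```text
t: 14.2
ee_pos: [0.5521, -0.1993, 0.039]
orientation: [0.002, 0.51, 0.86, 0.001]
contact_force: [0.2, 0.9, 6.1]
finger_gap: 0.0121
grip_force: 62.0
```

```bash
python3 go.py .5515 -.199 .037 -7.7 1
```

```text
units [ 0.005 -0.003  0.016] turn 1.268 toolyaw 28.62 tilt [ 3.7e-03 -8.0e-04 -1.0e+00] pos [ 0.5521 -0.1993  0.039 ] F [0.2 0.9 6.1] gap 0.0121 t 14.2 q6 0.61
```

jog_arm:
  increments:
    - [0,0,0,0.15,0]
    - [0,0,0,0.3,0]
    - [0,0,0,0.45,0]
    - [0,0,0,0.6,0]
    - [0,0,0,0.75,0]
    - [0,0,0,0.9,0]
    - [0,0,0,1,0]
    - [0,0,0,1,0]

```text
t: 15.0
ee_pos: [0.5522, -0.1993, 0.039]
orientation: [0.002, 0.707, 0.707, 0.001]
contact_force: [0.7, 1.6, 5.7]
finger_gap: 0.0125
grip_force: 62.0
```

jog_arm:
  increments:
    - [0,0,0,0.1,0]
    - [0,0,0,0.2,0]
    - [0,0,0,0.27,0]
    - [0,0,0,0.27,0]
    - [0,0,0,0.27,0]

```text
t: 15.5
ee_pos: [0.5523, -0.1992, 0.039]
orientation: [0.002, 0.753, 0.658, 0.001]
contact_force: [0.9, 1.8, 6.4]
finger_gap: 0.0126
grip_force: 62.0
```

```bash
python3 go.py .5515 -.199 .037 -7.7 1
```

```text
units [ 0.001 -0.007  0.017] turn -0.0 toolyaw -7.71 tilt [ 4.1e-03 -7.0e-04 -1.0e+00] pos [ 0.5523 -0.1992  0.039 ] F [0.9 1.8 6.4] gap 0.0126 t 15.5 q6 1.24
```

jog_arm:
  increments:
    - [0,0,0,0,0.2]
    - [0,0,0,0,0.45]
    - [0,0,0,0,0.45]
    - [0,0,0,0,0.45]
    - [0,0,0,0,0.45]

```text
t: 16.0
ee_pos: [0.5502, -0.1991, 0.0365]
orientation: [-0.0, 0.753, 0.658, -0.0]
contact_force: [0.2, -0.4, 0.1]
finger_gap: 0.0382
grip_force: 0.0
```

jog_arm:
  increments:
    - [0,0,-0.1,0,0.45]
    - [0,0,-0.3,0,0.45]
    - [0,0,-0.6,0,0.45]
    - [0,0,-1,0,0.45]
    - [0,0,-1,0,0.45]

```text
t: 16.5
ee_pos: [0.5549, -0.2012, 0.1669]
orientation: [0.007, 0.753, 0.658, 0.003]
contact_force: [1.4, 0.1, 0.9]
finger_gap: 0.0383
grip_force: 0.0
```

jog_arm:
  increments:
    - [0.2,0.2,-0.2,0,0.45]
    - [0.5,0.5,-0.2,0,0.45]
    - [0.8,0.8,-0.2,0,0.45]
    - [1,1,-0.2,0,0.45]
    - [1,1,-0.2,0,0.45]
    - [1,1,-0.2,0,0.45]

```text
t: 17.1
ee_pos: [0.6858, -0.0958, 0.1806]
orientation: [-0.0, 0.753, 0.658, -0.0]
contact_force: [-0.6, 0.1, 0.6]
finger_gap: 0.0382
grip_force: 0.0
```

```bash
python3 go.py .5515 -.199 .037 -7.7 1; python3 chk.py; cp pics/chk.png pics/chk2.png
```

```text
units [-1.001 -0.994  1.198] turn 0.002 toolyaw -7.65 tilt [-9.e-04 -5.e-04 -1.e+00] pos [ 0.6858 -0.0958  0.1806] F [-0.6  0.1  0.6] gap 0.0382 t 17.1 q6 1.47
max() iterable argument is empty
[ 5.03600e-01 -1.26600e-01  2.40000e-02  2.80000e-03 -1.24538e+01] edge frame [-0.0117 -0.1288]Traceback (most recent call last):
  File "chk.py", line 21, in <module>
    U,L=edges([u for u in range(200,298) if not 232<u<262])
        ~~~~~^^^^^^^^^^^^^^^^^^^^^^^^^^^^^^^^^^^^^^^^^^^^^^
  File "chk.py", line 18, in edges
    m=(b1+hi)/2;i=max(k for k in range(10) if seg[k]<m<=seg[k+1]);up.append((u,a0+i+(m-seg[i])/(seg[i+1]-seg[i])))
                  ~~~^^^^^^^^^^^^^^^^^^^^^^^^^^^^^^^^^^^^^^^^^^^^
ValueError: max() iterable argument is empty
```

View pics/chk2.png

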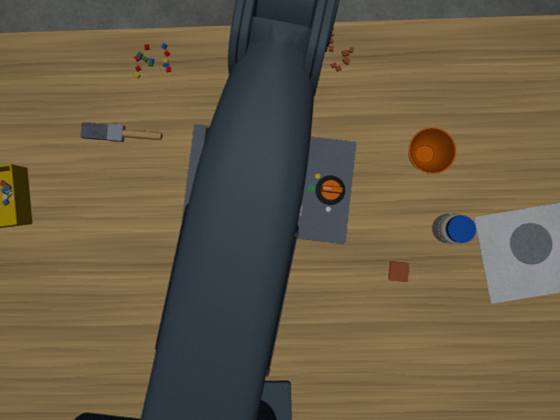

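The view shows the arm over the board. The knob at (331,190) now has its bar along the plate's y, pointing at the green dot (311,188), and the bystanders are unmoved. I'll swing the arm clear to recheck the guide.

jog_arm:
  increments:
    - [0.3,-0.3,0,0,0.45]
    - [0.6,-0.6,0,0,0.45]
    - [0.9,-0.9,0,0,0.45]
    - [1,-1,0,0,0.45]
    - [1,-1,0,0,0.45]

```text
t: 17.65
ee_pos: [0.5804, 0.0398, 0.1826]
orientation: [0.0, 0.753, 0.658, 0.0]
contact_force: [0.3, -0.8, 0.0]
finger_gap: 0.0384
grip_force: 0.0
```

jog_arm:
  increments:
    - [0.3,-0.3,0,0,0.45]
    - [0.6,-0.6,0,0,0.45]
    - [0.9,-0.9,0,0,0.45]
    - [1,-1,0,0,0.45]
    - [1,-1,0,0,0.45]

```text
t: 18.15
ee_pos: [0.4792, 0.1742, 0.182]
orientation: [0.0, 0.753, 0.658, 0.001]
contact_force: [-0.0, -0.7, -0.8]
finger_gap: 0.0385
grip_force: 0.0
```

jog_arm:
  increments:
    - [0.3,0,0,0,0.45]
    - [0.6,0,0,0,0.45]
    - [0.9,0,0,0,0.45]
    - [1,0,0,0,0.45]
    - [1,0,0,0,0.45]

```text
t: 18.65
ee_pos: [0.4975, 0.2923, 0.1808]
orientation: [0.0, 0.753, 0.658, 0.0]
contact_force: [0.6, -0.0, 1.3]
finger_gap: 0.0386
grip_force: 0.0
```

```bash
cat >> chk.py <<'E'
bar=((P[...,2]>.05)&(P[...,2]<.075)).astype(np.uint8);R=rect("top",biggest(bar,(312,172,350,207)),.059);print("bar",R)
k=((H>5)&(H<20)&(S>150)&(P[...,2]>.05));q=P[172:207,312:350][k[172:207,312:350]][:,:2];w=np.linalg.eigh(np.cov(q.T))[1][:,1];print("bar pca",np.degrees(np.arctan2(w[1],w[0]))%180)
print(r.sense()["ee_pos"],r.sense()["t"],np.abs(r.sense()["qvel"]).max())
E
python3 chk.py
```

```text
[5.29900e-01 6.92000e-02 1.20200e-01 2.39000e-02 8.22497e+01] edge frame [-0.0119  0.0687]
[ 5.10900e-01 -7.21000e-02  1.12800e-01  2.40000e-02  8.24394e+01] edge frame [-0.0118 -0.0738]
up ang 82.30394 x in edge frame at mid 0.0003477152995396722
lo ang 82.31772 x in edge frame at mid -0.023734930736038367
bar [ 5.51600e-01 -1.98200e-01  4.45000e-02  1.40000e-02  8.24862e+01]
bar pca 82.13507161475644
[0.49719118 0.29130077 0.18085391] 18.7 0.02122907397924391
```

The straightedge is flush, centred and parallel, and the bar is at 82.3°, which is the green dot.

```bash
python3 -c "
from rig import r
print(r.hand_in())"
```

```text
the job is handed in; nothing more can be done
None
```

The straightedge lies flush and centred along the board's near edge and has been let go, the selector is at the green dot, and the job is handed in at about 18.7 s; the hand-in gave no verdict, but my last check was within all the limits.

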